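# Hook the dropped clamp washer out from behind the cutter guard

## Robot

A 6-joint arm with a two-finger parallel gripper is mounted at the origin on the work surface. World frame = base frame: x ahead of the robot, y to its left, z up, the work surface at z = 0. Lengths are in mm, angles in degrees, forces in N, time in s.
With the tool pointing down it reaches from about 300 to 850 mm from the base axis. Payload 4.2 kg.
Tool frame: the origin (TCP) lies midway between the tips of the shut fingers; the grasp point (between the pads) lies 19 mm behind it; z points along the fingers, y is the line along which they close (so a half turn about z gives the same grasp; the last joint's range is limited). The gripper opens to 91 mm and grips with 3 to 60 N. Pads are 32 mm wide; open, the fingers measure 118 mm over their backs; the gripper's body (76 mm by 178 mm) begins 60 mm behind the grasp point.
Start: joints at [-71.963, 18.312, 89.639, -0, 72.044, -1.146], TCP at [188.938, -543.092, 179.276] pointing down, gripper open.
Joint ranges: [-177.97, 177.97], [-48.28, 115.42], [12.27, 149.76], [-77.06, 257.06], [2.81, 150.46], [-146.56, 146.56]. Speed limits (degrees/s): [147.25, 147.25, 180, 180, 180, 180].

## Interface

Orientations are given as [roll, pitch, yaw] about the fixed x, y, z axes, in that order (R = Rz(yaw) Ry(pitch) Rx(roll)).
In Python, from workcell import env gives the robot as it stands.
- The arm moves only by the shell command python3 -m jog 'ROWS' [FORCE]. ROWS is a JSON object of lists of equal length, an entry for each row: "jaw": the finger opening in mm, from 0 to 91.2; "slide": the shift along the tool's x, y, z in units of 30 mm (1.0 is 30 mm), a list of three; "spin": the turn about the tool's z in units of 8 degrees (1.0 is 8 degrees). In form: {"jaw": [jaw, ...], "slide": [[dx, dy, dz], ...], "spin": [spin, ...]}. A call has 1 to 10 rows; each row shifts and turns the commanded pose from where the row before left it, along the tool's axes as they then stand; what a row does not reach is not made up. A row lasts 1/10 s, in which the tool goes at most 50 mm and 8.59 degrees, less where a joint would pass 70% of its speed; a pose out of reach is approached as far as the arm can. A call is refused whole if a number of a shift passes 1 or a number of a turn 1, either way. A call with a gripper value outside its range is refused whole. The fingers move at their own pace and stop on an object; FORCE is the grip in N (left out, the last holds). Time passes only in rows, so rows that do not move let the fingers close. It gives the time, the measured TCP pose, the force, the opening and the grip force at its end, in the units of the state.
- env.state(): the state, without advancing time (a new reading comes with each control period).
- env.grab_frame(name): name is "scene" or "side" or "wrist"; returns the picture (420x560x3 uint8, red, green, blue); there is no depth.
- env.camera_model(name): a dict with "fx", "fy", "cx", "cy" (pixels), "camera_from_world" (4x4, takes a point from world to camera coordinates). Camera axes: x right, y up, looking along -z (the intrinsics and any distortion apply to the point x, -y, -z); pixel columns grow to the right and rows downward; lengths in mm; the calibration is good to about 2 mm. The wrist camera is an equidistant fisheye: a pixel r from the principal point sees the ray r / f radians off the axis. A picture is of the moment at which its call begins: read the wrist's pose just before it. camera_model takes no time and is no camera call; for the wrist camera it gives the pose at the moment of the call.
- env.job_done(): hands the job in; it is judged then, once.
The state is a dict: "time_s": time; "qpos": joint angles; "qvel": joint speeds; "effort": joint torques, N m; "ee_pos": TCP position; "ee_rot": TCP orientation; "force": force on the tool from outside, world axes, zero at the start; "torque": the same for the moment, N m; "gripper_width": finger opening in mm; "gripper_force": force on a finger pad.
Only numpy, scipy, OpenCV 4.12 (cv2) and the standard library are available. Lean on these libraries where they do the work, as an engineer would, in place of code of your own. Each camera call takes 0.05 s, during which the arm holds its last target. There are 200 camera calls.

## Task

A brass blade-clamp washer has dropped into the scrap tray behind the strip cutter's fixed wire guard. Take the orange-handled hooked rod, reach in under the guard and gently draw the washer along the tray until you feel it bear snugly against the yellow front lip (its setting has to be felt), pulling it home with a light, steady 3 N or more but never forcing rod, washer or tray harder than 15 N; then lay the rod back in its grey rest the way it was. Do not touch the washer with the gripper, keep the robot itself off the guard, and leave the pattern weight and thread cone where they are.

Things in the scene. Friction and masses are not known exactly. Their poses are not given: they have to be found in the camera images.
- hook: Hooked rod, 250 g: orange handle 130 long x 16 wide x 22 high, origin at its centre (grip point, 60 above the table while in the rest). x runs along the rod to the hook, z up. An 8 dia. steel rod leaves the handle along x at mid height and at x = 210 turns straight down (leg 8 dia.) to a round tip at z = -45. Grip it hard (about 100 N) or it turns in the fingers
- hook_tip (a point): lowest point of the hook's downturned leg, at (210, 0, -45) in the rod's frame
- rest: Grey fixed rest for the rod. Origin on the table under its middle, x along the rod towards the hook. Base plate 130 x 70 x 5; saddles 8 thick at x = -45 and +45: flat seats 49 above the table between cheeks 22 apart, 58 high. The handle lies on both seats, its centre within 5 of the rest's middle along x, hook leg hanging free beyond the base
- tray: Dark steel scrap tray, fixed, one unit with guard and cutter. Origin on the table at the middle of the tray's front edge; x runs from there in under the guard, y across, z up. Flat floor 3 above the table, x = 0 to 240, inner width 150; side walls 15 high. Open above up to x = 75. White cutter machine from x = 241, 200 wide, 280 high
- guard_mouth (a point): middle of the open front of the yellow-framed wire guard, at (75, 0, 46) in the tray's frame. The clear opening under the guard is 160 wide and reaches 92 above the table; roof wires at 94 to 98, frame up to 100 high, 176 wide outside, wires along both sides. It covers x = 75 to 240 of the tray
- lip: Adjustable yellow front lip of the tray, 148 wide, top 15 above the table, clamped at an unknown setting: its inner face stands anywhere from 0 to 14 inside the tray (tray x = 0 to 14), square across it. This entry reports only its fixed mounting (same origin and axes as the tray), not the setting: the face must be felt or seen. It does not give way
- washer: Brass clamp washer lying flat on the tray floor, outside 60 dia., hole 26 dia., 10 thick, about 0.2 kg (varies); origin at the centre of its underside. Starts at tray x = 125 to 195, up to 30 off the tray's middle line. Against the lip its centre is 30 from the lip's face. It slides with plain friction (about 1 to 2 N)
- weight: dark round pattern weight, 60 dia., 42 high, origin under its centre; leave alone
- cone: blue thread cone, 64 dia. foot, 90 high, origin under its centre; leave alone
Mind the look-alikes: they are no part of the job. Of the things that look like the washer, the smaller one is meant. What is shaped like the rest but green is not meant.

How it is judged (in metres and radians):
On the way, in this order (a step that is already met when the one before it is completed fails the run):
1. the rod is lifted out of its rest by the gripper (height (world z) of hook above 0.075 m and contact force between the fingers and hook above 1 N), for 0.2 s.
2. the hook pulls the washer against the front lip with at least 2.5 N, held 0.2 s (contact force between washer and lip above 2.5 N and contact force between hook and washer above 1 N), for 0.2 s.
At the end, for the whole second after the job is handed in: the washer lies flat and still on the tray floor at the front lip, clear of the guard (centre 25 to 47 mm from the tray's front edge), and the rod lies still and released in its rest, on both seats, hook down and pointing as at the start, its handle's centre within 15 mm of the rest's middle (x of washer in the frame of tray between 0.025 and 0.047 m and z of washer in the frame of tray below 0.006 m and angle between washer's own z axis and vertical below 0.08 rad and linear speed of each of washer, hook below 0.01 m/s and horizontal distance between hook and rest below 0.015 m and z of hook in the frame of rest below 0.065 m and x of hook_tip in the frame of rest above 0.18 m and z of hook_tip in the frame of rest below 0.03 m); the robot touches nothing.
It fails at once if the washer is forced against the tray or its lip harder than 15 N (contact force between washer and tray above 15 N).
It fails at once if the rod is forced against the washer, tray, guard or machine harder than 15 N (contact force between hook and tray above 15 N or contact force between hook and washer above 15 N).
It fails at once if the robot itself touches the washer (contact force between any of the arm, the fingers and washer above 0.5 N).
It fails at once if the robot itself bumps the guard, tray or machine (contact force between any of the arm, the fingers and tray above 3 N).
It fails at once if the weight or cone is moved by more than 15 mm (distance of any of weight, cone from where it was at the start of the episode above 0.015 m).
It also fails if it takes over 61 s, if anything falls off the work surface, if the arm or the gripper's body presses on something with over 40 N, if the wrist force passes 120 N, or if a joint passes its speed limit or range.

## Working session

There is one attempt and no reset: what is moved stays moved. The work goes in short steps, Python scripts to look and compute and a shell command to move; the robot and the scene stay as the last step left them, time stands still between calls to the robot, and variables do not carry over. Pictures are saved under pics/ and viewed, at most 10 in all, crops included, and the job is handed in when it is done.

```bash
ls; mkdir -p pics; python3 - <<'E'
from workcell import env
import cv2
for n in("scene","side"):
    im=env.grab_frame(n); cv2.imwrite(f"pics/{n}0.png",im[:,:,::-1])
    m=env.camera_model(n); print(n,m)
s=env.state(); print(s)
E
```

```text
pics
scene {'fx': 417.6089005214209, 'fy': 417.6089005214209, 'cx': 267.15199204645404, 'cy': 204.50055553542256, 'camera_from_world': array([[-7.49397246e-01,  6.61839437e-01, -1.92957997e-02,
         4.54642396e+02],
       [-5.13484266e-01, -5.62523223e-01,  6.47998096e-01,
         1.86717256e+02],
       [ 4.18016359e-01,  4.95516078e-01,  7.61397492e-01,
        -1.08285843e+03],
       [ 0.00000000e+00,  0.00000000e+00,  0.00000000e+00,
         1.00000000e+00]])}
side {'fx': 431.820806810767, 'fy': 431.820806810767, 'cx': 275.182354305816, 'cy': 210.3318941088132, 'camera_from_world': array([[ 9.63677377e-01, -2.66989496e-01, -6.52094414e-03,
        -4.96335252e+02],
       [ 1.90739717e-01,  6.70959058e-01,  7.16541906e-01,
        -1.07054199e+02],
       [-1.86933876e-01, -6.91759027e-01,  6.97513566e-01,
        -8.49997007e+02],
       [ 0.00000000e+00,  0.00000000e+00,  0.00000000e+00,
         1.00000000e+00]])}
{'time_s': 0.1, 'qpos': array([-7.19639511e+01,  1.83485572e+01,  8.96996022e+01,  1.45601571e-03,
        7.20442306e+01, -1.14505619e+00]), 'qvel': array([-0.01495015, -0.03616113, -0.12033102,  0.0250676 , -0.02021335,
        0.04122224]), 'effort': array([ 2.57862048e-04, -4.13334095e+01, -2.32510042e+01,  7.28337653e-02,
        4.22292575e-02, -5.81528025e-05]), 'ee_pos': array([ 188.77852684, -542.58736442,  178.49733587]), 'ee_rot': array([-1.79907656e+02, -3.23038958e-03,  1.91806525e+01]), 'force': array([-0.83627088,  0.68785167, -0.38742334]), 'torque': array([-0.02451584, -0.00517874,  0.03963648]), 'gripper_force': 0.0, 'gripper_width': 91.04954228013092}
```

View pics/scene0.png

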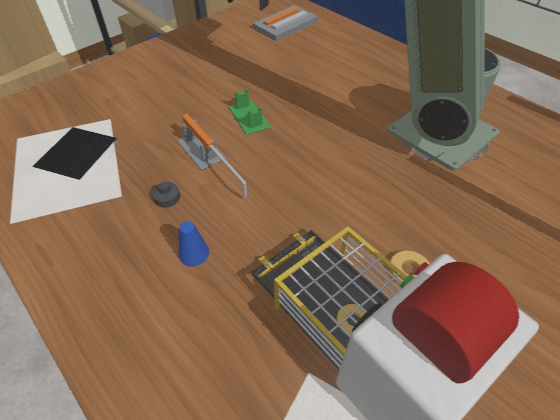

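View pics/side0.png

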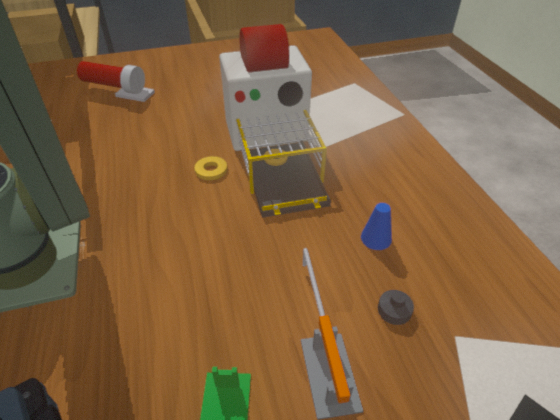

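The scene picture shows the orange rod in its grey rest at (197,130) with the hook at (245,190), the tray washer at (352,318), the weight at (165,194) and the cone at (192,243).
Possible mix-ups: the washer could be the ring inside the tray (scene 352,318; side 275,157) or the larger ring on the table (scene 410,265; side 210,168). I choose the one in the tray. The rest could be grey (scene 200,150) or green (scene 250,112), and I choose grey. An orange bar at scene (283,15) looks like the handle but isn't. I'll check these in close crops.

```bash
cat > h.py <<'E'
import numpy as np
from workcell import env
from scipy.optimize import least_squares
def proj(m,P):
    P=np.atleast_2d(P); c=P@m["camera_from_world"][:3,:3].T+m["camera_from_world"][:3,3]
    return np.c_[m["cx"]+m["fx"]*c[:,0]/-c[:,2], m["cy"]+m["fy"]*-c[:,1]/-c[:,2]]
def onplane(m,uv,z):
    T=m["camera_from_world"];R=T[:3,:3];o=-R.T@T[:3,3]
    d=R.T@np.array([(uv[0]-m["cx"])/m["fx"],-(uv[1]-m["cy"])/m["fy"],-1])
    return o+d*(z-o[2])/d[2]
E
python3 - <<'E'
import cv2,numpy as np
a=cv2.imread("pics/side0.png");b=cv2.imread("pics/scene0.png")
def crop(i,x,y,w,h,k):
    c=cv2.resize(i[y:y+h,x:x+w],None,fx=k,fy=k,interpolation=cv2.INTER_CUBIC)
    for t in range(0,w,20): cv2.putText(c,str(x+t),(t*k,10),0,.35,(255,255,255),1);cv2.line(c,(t*k,12),(t*k,18),(255,255,255),1)
    for t in range(20,h,20): cv2.putText(c,str(y+t),(0,t*k+4),0,.35,(255,255,255),1)
    return c
cv2.imwrite("pics/tray1.png",np.hstack([crop(a,235,100,100,120,4),crop(b,250,220,100,120,4)]))
cv2.imwrite("pics/hook1.png",np.hstack([crop(a,290,240,80,180,3),crop(b,170,105,90,180,3)[:540]]))
E
```

```text
(no output)
```

View pics/tray1.png

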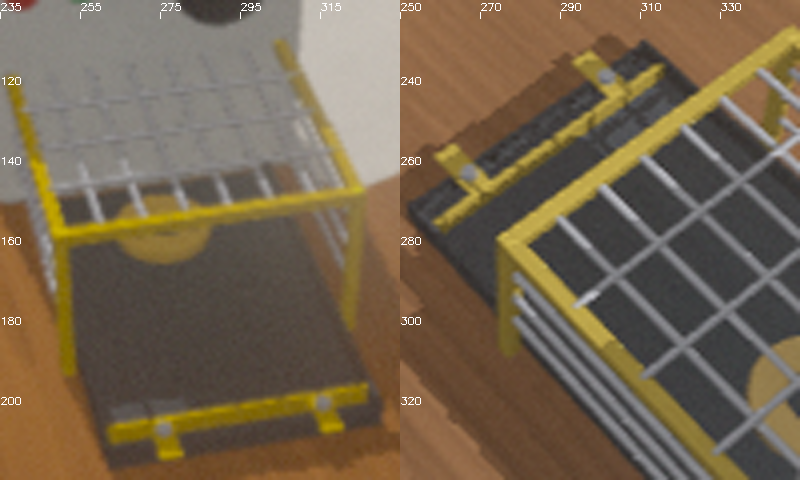

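View pics/hook1.png

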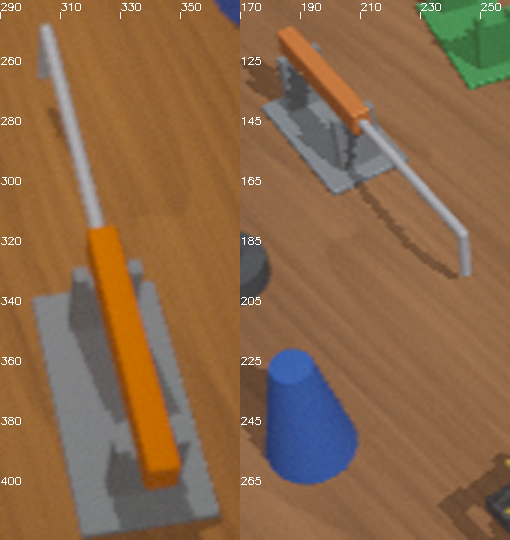

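The crops confirm the choices: the brass washer in the tray at side (276,157), half-hidden by the guard's front frame, and the rod in the grey rest. The rod's elbow is at side (305,249) and its tip at (304,265), or (245,197) in the scene view. The guard's front corners are at side (249,158) and (325.5,147.5). Next I'll fit the poses.

```bash
python3 - <<'E'
from h import *
S=env.camera_model("side");C=env.camera_model("scene")
def fit(obs,x0):
    def T(p,P): 
        c,s=np.cos(p[2]),np.sin(p[2]); return np.array([p[0]+c*P[0]-s*P[1],p[1]+s*P[0]+c*P[1],P[2]])
    f=lambda p:np.concatenate([(proj(m,T(p,P))[0]-uv) for m,P,uv in obs])
    r=least_squares(f,x0,loss="soft_l1"); print(r.x[:2],np.degrees(r.x[2]));print(np.round(r.fun.reshape(-1,2),1).tolist()); return r.x
g=onplane(S,(333,355),71);t=onplane(S,(304.3,265),15);print("grip~",g,"tip",t,"tip2",onplane(C,(245,196.7),15))
a=np.arctan2(*(t-g)[[1,0]])
h=fit([(S,(65,8,11),(319,316.5)),(S,(65,-8,11),(328.7,315.7)),(S,(-65,8,11),(338,397)),(S,(-65,-8,11),(350,393)),(S,(210,0,-41),(304.3,264)),(S,(210,0,0),(305.3,250)),
(C,(210,0,-45),(245,196.7)),(C,(210,0,0),(245,183)),(C,(-65,0,11),(186,116)),(C,(65,0,11),(210.7,144.3))],[g[0],g[1],a])
# note hook frame z offset 60
E
sed -i 's/$//' h.py; python3 - <<'E'
import sys; sys.path.insert(0,".")
from h import *
S=env.camera_model("side");C=env.camera_model("scene")
def T(p,P): 
    c,s=np.cos(p[2]),np.sin(p[2]); return np.array([p[0]+c*P[0]-s*P[1],p[1]+s*P[0]+c*P[1],P[2]])
def fit(obs,x0):
    f=lambda p:np.concatenate([(proj(m,T(p,P))[0]-uv) for m,P,uv in obs])
    r=least_squares(f,x0,loss="soft_l1"); print(r.x[:2],np.degrees(r.x[2]));print(np.round(r.fun.reshape(-1,2),1).tolist()); return r.x
g=onplane(S,(333,355),71);t=onplane(S,(304.3,265),15);a=np.arctan2(*(t-g)[[1,0]])
h=fit([(m,(P[0],P[1],P[2]+60),uv) for m,P,uv in [(S,(65,8,11),(319,316.5)),(S,(65,-8,11),(328.7,315.7)),(S,(-65,8,11),(338,397)),(S,(-65,-8,11),(350,393)),(S,(210,0,-41),(304.3,264)),(S,(210,0,0),(305.3,250)),
(C,(210,0,-45),(245,196.7)),(C,(210,0,0),(245,183)),(C,(-65,0,11),(186,116)),(C,(65,0,11),(210.7,144.3))]],[g[0],g[1],a])
l1,l2=onplane(S,(262,207),15),onplane(S,(327,196),15);print("lip ends side",l1,l2,np.linalg.norm(l1-l2));m1,m2=onplane(C,(259,276),15),onplane(C,(315.5,237),15);print("scene",m1,m2,np.linalg.norm(m1-m2))
d=l1-l2;a=np.arctan2(d[1],d[0])-np.pi/2;mid=(l1+l2)/2
tr=fit([(S,(75,88,100),(249.3,158)),(S,(75,-88,100),(325.5,147.5)),(C,(75,-88,100),(277.5,280)),(C,(75,88,100),(348.8,227.5))],[mid[0],mid[1],a])
def inv(p,w): c,s=np.cos(p[2]),np.sin(p[2]);d=w[:2]-p[:2];return c*d[0]+s*d[1],-s*d[0]+c*d[1]
for w in(l1,l2,m1,m2): print("lip end in tray",inv(tr,w))
w=onplane(C,(352,319),13);print("washer scene",w,inv(tr,w));wl,wr,wb=[onplane(S,u,z) for u,z in(((264,157),8),((288,156),8),((276,166),3))]
print("washer side",(wl+wr)/2,np.linalg.norm(wl-wr),inv(tr,(wl+wr)/2),inv(tr,wb))
print("weight",onplane(C,(166,197),20),"cone",onplane(S,(378,240),0))
def pose(p,P):return proj(C,T(p,P)),
E
```

```text
grip~ [ 499.74381706 -375.10564647   71.        ] tip [ 527.94522657 -162.38203108   15.        ] tip2 [ 527.8177974 -163.5395341   15.       ]
[ 516.73691023 -347.69677809] 83.72362172677101
[[0.4, 4.2], [-0.3, 3.7], [1.4, -1.4], [-0.3, 0.9], [0.8, 8.3], [0.6, 9.5], [4.4, 25.8], [3.3, 27.0], [2.6, 24.2], [3.8, 24.9]]
[ 501.23937375 -370.99278736] 82.73542508204696
[[-0.8, -1.5], [-0.6, -2.0], [0.5, -0.1], [-0.1, 2.2], [0.1, -0.2], [-0.0, -0.2], [0.3, 0.2], [-1.0, 0.0], [-1.0, -1.8], [-0.2, -1.7]]
lip ends side [489.52892542  15.19980981  15.        ] [638.13168269   9.89477068  15.        ] 148.6974206526522
scene [636.96896545  11.15101289  15.        ] [491.10857222  19.40906665  15.        ] 146.09397580912452
[562.04285081   5.34769557] 87.60050834597902
[[-1.8, 0.2], [0.3, -0.7], [-2.0, 0.7], [0.5, -0.8]]
lip end in tray (np.float64(6.807550689868291), np.float64(72.8628216903498))
lip end in tray (np.float64(7.728683323801843), np.float64(-75.83174587491973))
lip end in tray (np.float64(8.935144827642624), np.float64(-74.6174532830441))
lip end in tray (np.float64(11.079251599334583), np.float64(71.46078799151618))
washer scene [570.75102498 187.34403622  13.        ] (np.float64(182.2013498415031), np.float64(-1.0809364255552403))
washer side [569.92878915 190.11366543   8.        ] 60.27555392610304 (np.float64(184.9341262715746), np.float64(-0.1434660477170251)) (np.float64(153.9326777563864), np.float64(7.166830879905415))
weight [ 660.93384474 -278.01410574   20.        ] cone [ 698.95654122 -130.32985992    0.        ]
```

```bash
python3 - <<'E'
import cv2,numpy as np
b=cv2.imread("pics/scene0.png")[230:390,250:410]
a=cv2.imread("pics/side0.png")[130:180,235:335]
cv2.imwrite("pics/w1.png",np.hstack([cv2.resize(b,(560,560),interpolation=2),cv2.copyMakeBorder(cv2.resize(a,(240,120),interpolation=2),0,440,0,0,0)]))
E
```

```text
(no output)
```

View pics/w1.png

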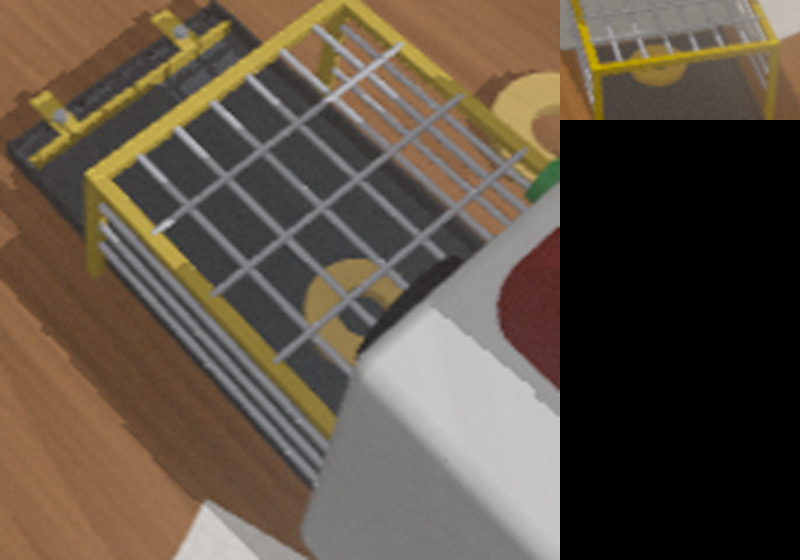

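The fits are consistent: the lip ends measure 148 mm apart, the washer 60 mm across, and the hook residuals are under 2 px.

- **Hook:** about (501,-371), yaw 82.7
- **Tray:** (562,5), yaw 87.6
- **Washer:** tray x about 184, y about 0

I'll turn the tool in line with the rod first.

```bash
python3 -m jog '{"jaw":[60,60,60,60,60,60,60,60,60,60],"slide":[[0,0,0],[0,0,0],[0,0,0],[0,0,0],[0,0,0],[0,0,0],[0,0,0],[0,0,0],[0,0,0],[0,0,0]],"spin":[-1,-1,-1,-1,-1,-1,-1,-0.95,0,0]}'
cat >> h.py <<'E'
def go(x,y,z):
    "tool-axis units from measured TCP to a world TCP"
    s=env.state(); from scipy.spatial.transform import Rotation as R
    M=R.from_euler("xyz",s["ee_rot"],degrees=True)
    return M.inv().apply(np.array([x,y,z])-s["ee_pos"])/30
E
python3 -c "
from h import *
print(go(501.2,-371,110)); 
C=env.camera_model('scene')
e=[(303,305),(352,258),(318,272),(310,330),(330,350),(390,268)]
P=np.array([onplane(C,(250+u/3.5,230+v/3.5),13)[:2] for u,v in e])
r=least_squares(lambda p:np.hypot(*(P-p).T)-30,P.mean(0)+[0,20]);print(r.x,r.fun)
"
```

```text
time_s: 1.1
ee_pos: [188.9, -542.9, 178.9]
ee_rot: [-180.0, -0.0, 82.6]
force: [0.4, -1.1, -0.5]
gripper_width: 59.8
gripper_force: 0.0
[7.01815126 9.58930948 2.29987273]
[568.04741373 189.50881174] [ 0.60172614 -0.45314462  0.01789777 -0.01342658 -1.70716975 -1.06606468]
```

```bash
python3 -m jog '{"jaw":[60,60,60,60,60,60,60,60,60,60],"slide":[[0.7,0.96,0.23],[0.7,0.96,0.23],[0.7,0.96,0.23],[0.7,0.96,0.23],[0.7,0.96,0.23],[0.7,0.96,0.23],[0.7,0.96,0.23],[0.7,0.96,0.23],[0.7,0.96,0.23],[0.7,0.96,0.23]],"spin":[0,0,0,0,0,0,0,0,0,0]}'
python3 - <<'E'
from h import *
import cv2
print(go(501.2,-371,110))
m=env.camera_model("wrist");im=env.grab_frame("wrist");cv2.imwrite("pics/wr.png",im[:,:,::-1])
im=cv2.cvtColor(im,cv2.COLOR_RGB2HSV);k=cv2.inRange(im,(8,180,120),(20,255,255))
n,l,s,c=cv2.connectedComponentsWithStats(k)
for i in range(1,n):
    if s[i,4]>100:print(s[i],c[i])
T=m["camera_from_world"]
def fish(P):
    q=T[:3,:3]@np.array(P)+T[:3,3]; x,y,z=q[0],-q[1],-q[2]; r=np.hypot(x,y);t=np.arctan2(r,z);return m["cx"]+m["fx"]*t*x/r,m["cy"]+m["fy"]*t*y/r
a=np.radians(82.73);R=np.array([[np.cos(a),-np.sin(a)],[np.sin(a),np.cos(a)]])
for p in((65,8),(65,-8),(-65,8),(-65,-8),(0,0)): print(p,fish([*(np.array([501.2,-371])+R@p),71]))
E
```

```text
time_s: 2.1
ee_pos: [502.2, -370.0, 109.9]
ee_rot: [-180.0, 0.0, 82.6]
force: [1.0, -0.7, -0.4]
gripper_width: 60.2
gripper_force: 0.0
[-0.03588008 -0.02970287 -0.00372285]
[ 263  132   21  144 2776] [272.90129683 203.07168588]
[  0 398  19  14 133] [  7.43609023 404.15789474]
(65, 8) (np.float64(261.0648729042013), np.float64(133.42794599298776))
(65, -8) (np.float64(282.5993979730815), np.float64(133.3587493057378))
(-65, 8) (np.float64(263.17048985834066), np.float64(289.38424596114356))
(-65, -8) (np.float64(281.8656585905378), np.float64(289.38078809490344))
(0, 0) (np.float64(272.14376684930824), np.float64(217.11236284891737))
```

View pics/wr.png

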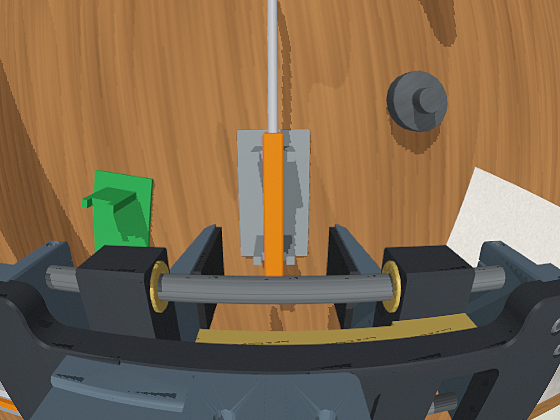

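The wrist view shows the handle between the open fingers, with its front end at row 132 (133 predicted) and its axis at column 273 (272 predicted). The hook fit holds to about 1 mm, so I'll go down and grip.

```bash
python3 -m jog '{"jaw":[60,60,60,60,60,60,60,60,60,60],"slide":[[-0.03,-0.03,0.4],[0,0,0.4],[0,0,0.4],[0,0,0.4],[0,0,0.3],[0,0,0.2],[0,0,0.2],[0,0,0],[0,0,0],[0,0,0]],"spin":[0,0,0,0,0,0,0,0,0,0]}'
python3 -m jog '{"jaw":[35,25,20,15,10,5,5,5,5,5],"slide":[[0,0,0],[0,0,0],[0,0,0],[0,0,0],[0,0,0],[0,0,0],[0,0,0],[0,0,0],[0,0,0],[0,0,0]],"spin":[0,0,0,0,0,0,0,0,0,0]}' 60
```

```text
time_s: 3.15
ee_pos: [500.4, -372.0, 41.8]
ee_rot: [179.9, 0.0, 82.8]
force: [-0.3, -0.7, -0.3]
gripper_width: 59.8
gripper_force: 0.0
time_s: 4.15
ee_pos: [500.0, -371.8, 41.3]
ee_rot: [180.0, 0.0, 82.8]
force: [0.5, 0.9, 0.5]
gripper_width: 4.8
gripper_force: 0.0
```

```bash
python3 - <<'E'
from h import *
import cv2
a=env.grab_frame("side");b=env.grab_frame("wrist");s=env.grab_frame("scene")
cv2.imwrite("pics/g.png",np.hstack([cv2.resize(a[220:420,260:400],(420,600)),cv2.resize(np.vstack([b,s]),(380,570))[:, :] if 0 else cv2.resize(np.vstack([b,s]),(380,600))])[:,:,::-1])
print(env.state()["gripper_width"],env.state()["gripper_force"])
E
```

```text
5.12915788112441 0.0
```

View pics/g.png

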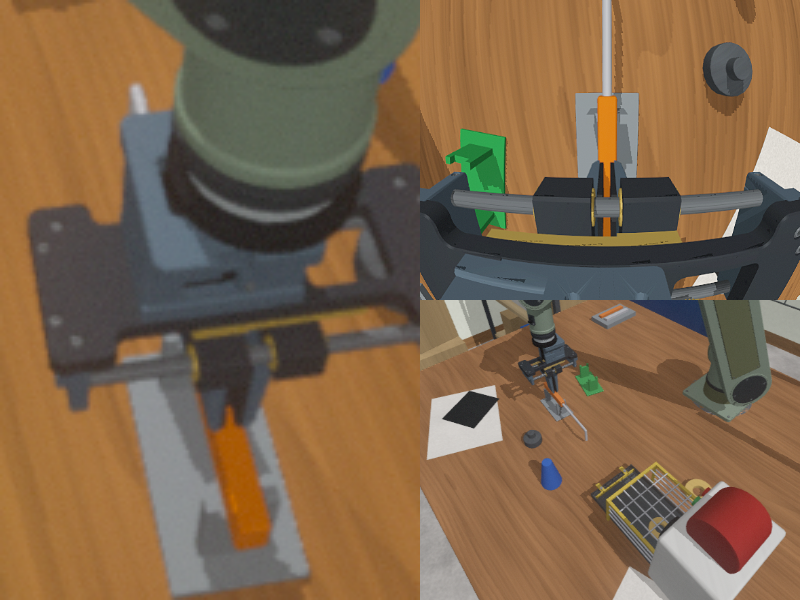

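The side and wrist views show the fingers at the handle, but the 5 mm opening doesn't fit a 16 mm handle. I'll check by projecting the expected positions.

```bash
python3 - <<'E'
from h import *
import cv2
m=env.camera_model("wrist");b=env.grab_frame("wrist");cv2.imwrite("pics/wr2.png",b[:,:,::-1])
k=cv2.inRange(cv2.cvtColor(b,cv2.COLOR_RGB2HSV),(8,180,120),(20,255,255))
for r in range(120,330,15):
    c=np.where(k[r,200:340])[0]+200
    print(r,(c.min(),c.max(),len(c)) if len(c) else None)
T=m["camera_from_world"];print("cam",-T[:3,:3].T@T[:3,3],env.state()["ee_pos"])
def fish(P):
    q=T[:3,:3]@np.array(P)+T[:3,3]; x,y,z=q[0],-q[1],-q[2]; r=np.hypot(x,y);t=np.arctan2(r,z);return np.round((m["cx"]+m["fx"]*t*x/r,m["cy"]+m["fy"]*t*y/r))
a=np.radians(82.73);R=np.array([[np.cos(a),-np.sin(a)],[np.sin(a),np.cos(a)]])
for p in((65,8),(65,-8),(20,8),(20,-8),(0,8),(0,-8)): print(p,fish([*(np.array([501.2,-371])+R@p),71]))
print("tip",fish(env.state()["ee_pos"]))
s=env.camera_model("side")
print("side: tcp",proj(s,env.state()["ee_pos"]), "handle top centre/back",proj(s,[[501.2,-371,71],[493,-435.5,71]]))
E
```

```text
120 None
135 (np.int64(263), np.int64(288), 26)
150 (np.int64(262), np.int64(289), 28)
165 (np.int64(262), np.int64(289), 28)
180 (np.int64(262), np.int64(289), 28)
195 (np.int64(262), np.int64(289), 28)
210 (np.int64(263), np.int64(289), 27)
225 (np.int64(265), np.int64(285), 21)
240 (np.int64(270), np.int64(280), 11)
255 (np.int64(270), np.int64(280), 11)
270 (np.int64(271), np.int64(279), 9)
285 None
300 None
315 (np.int64(270), np.int64(280), 11)
cam [ 510.82971377 -297.29861095  245.64612392] [ 500.04714316 -371.74916627   41.28011917]
(65, 8) [260. 136.]
(65, -8) [290. 136.]
(20, 8) [260. 216.]
(20, -8) [289. 216.]
(0, 8) [261. 249.]
(0, -8) [288. 249.]
tip [273. 233.]
side: tcp [[330.69870154 362.3842944 ]] handle top centre/back [[332.92576879 352.23972068]
 [344.2366557  396.05736149]]
```

```bash
python3 -m jog '{"jaw":[0,0,0,0],"slide":[[0,0,0],[0,0,0],[0,0,0],[0,0,0]],"spin":[0,0,0,0]}' 60
cat > o.py <<'E'
from h import *
import cv2
b=env.grab_frame("wrist");k=cv2.inRange(cv2.cvtColor(b,cv2.COLOR_RGB2HSV),(8,180,120),(20,255,255))
for r in range(135,330,15):
    c=np.where(k[r,200:340])[0]+200
    print(r,(c.min(),c.max()) if len(c) else None,end="; ")
E
python3 o.py
python3 -m jog '{"jaw":[40,40,40,40],"slide":[[0,0,0],[0,0,0],[0,0,0],[0,0,0]],"spin":[0,0,0,0]}' 60
python3 o.py
```

```text
time_s: 4.75
ee_pos: [500.0, -371.8, 41.3]
ee_rot: [180.0, 0.0, 82.8]
force: [0.9, 0.8, -0.4]
gripper_width: 0.1
gripper_force: 0.0
135 (np.int64(263), np.int64(288)); 150 (np.int64(262), np.int64(289)); 165 (np.int64(262), np.int64(289)); 180 (np.int64(262), np.int64(289)); 195 (np.int64(262), np.int64(289)); 210 (np.int64(263), np.int64(289)); 225 (np.int64(263), np.int64(289)); 240 (np.int64(275), np.int64(275)); 255 (np.int64(275), np.int64(275)); 270 (np.int64(275), np.int64(275)); 285 None; 300 None; 315 (np.int64(275), np.int64(275)); time_s: 5.2
ee_pos: [500.0, -371.7, 41.3]
ee_rot: [180.0, 0.0, 82.8]
force: [0.2, -0.0, -0.2]
gripper_width: 29.5
gripper_force: 0.0
135 (np.int64(263), np.int64(288)); 150 (np.int64(262), np.int64(289)); 165 (np.int64(262), np.int64(289)); 180 (np.int64(262), np.int64(289)); 195 (np.int64(262), np.int64(289)); 210 (np.int64(263), np.int64(289)); 225 (np.int64(263), np.int64(288)); 240 (np.int64(263), np.int64(288)); 255 (np.int64(263), np.int64(288)); 270 (np.int64(264), np.int64(288)); 285 None; 300 None; 315 (np.int64(264), np.int64(288));
```

```bash
python3 -c "
import cv2;cv2.imwrite('pics/wr2c.png',cv2.resize(cv2.imread('pics/wr2.png')[120:330,180:370],None,fx=2.8,fy=2.8,interpolation=2))"
```

```text
(no output)
```

View pics/wr2c.png

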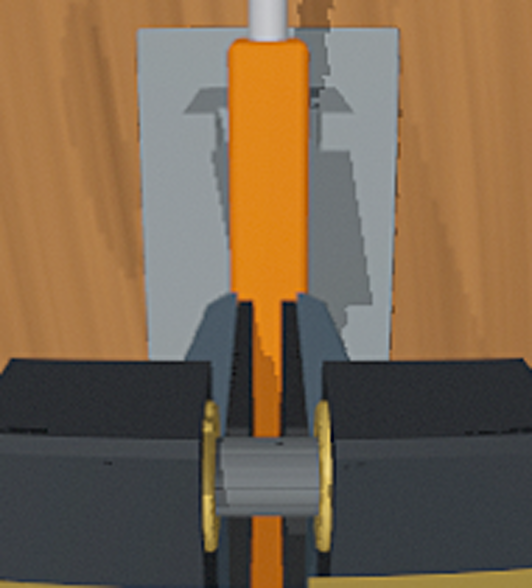

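The fingers shut fully with nothing between them, so they closed above the handle. In the crop the fingertips end at about row 226 and cover the handle. The tips must sit higher than the reading says, so I'll feel downward gently with the jaws open.

```bash
python3 -m jog '{"jaw":[40,40,40,40,40],"slide":[[0,0,0.15],[0,0,0.15],[0,0,0],[0,0,0],[0,0,0]],"spin":[0,0,0,0,0]}' 20
python3 -m jog '{"jaw":[10,10,10,10,10,10],"slide":[[0,0,0],[0,0,0],[0,0,0],[0,0,0],[0,0,0],[0,0,0]],"spin":[0,0,0,0,0,0]}' 20
python3 o.py; python3 - <<'E'
from h import *
s=env.state();print(s["qpos"],s["ee_pos"])
a=np.radians(82.73);d=np.array([np.cos(a),np.sin(a),0])
m=env.camera_model("wrist");T=m["camera_from_world"]
def fish(P):
    q=T[:3,:3]@np.array(P)+T[:3,3]; x,y,z=q[0],-q[1],-q[2]; r=np.hypot(x,y);t=np.arctan2(r,z);return np.round((m["cx"]+m["fx"]*t*x/r,m["cy"]+m["fy"]*t*y/r))
for k in(0,8,16):
  for dz in(0,20,40,60): print(k,dz,fish(s["ee_pos"]+k*d+[0,0,dz]),end=" ")
E
```

```text
time_s: 5.75
ee_pos: [500.1, -371.8, 32.3]
ee_rot: [180.0, 0.0, 82.8]
force: [0.3, -1.3, 0.1]
gripper_width: 40.0
gripper_force: 0.0
time_s: 6.35
ee_pos: [500.2, -371.8, 32.4]
ee_rot: [180.0, 0.0, 82.8]
force: [-0.5, -1.4, 1.1]
gripper_width: 14.9
gripper_force: 20.0
135 (np.int64(263), np.int64(287)); 150 (np.int64(260), np.int64(289)); 165 (np.int64(261), np.int64(289)); 180 (np.int64(261), np.int64(289)); 195 (np.int64(261), np.int64(289)); 210 (np.int64(261), np.int64(289)); 225 (np.int64(261), np.int64(288)); 240 (np.int64(261), np.int64(289)); 255 (np.int64(261), np.int64(288)); 270 (np.int64(262), np.int64(288)); 285 None; 300 None; 315 (np.int64(263), np.int64(287)); [-3.76831049e+01  2.94107122e+01  9.44223608e+01 -1.97725455e-03
  5.61440159e+01 -3.04655538e+01] [ 500.16068905 -371.81484888   32.36006851]
0 0 [273. 233.] 0 20 [273. 244.] 0 40 [273. 258.] 0 60 [272. 274.] 8 0 [273. 222.] 8 20 [273. 232.] 8 40 [273. 245.] 8 60 [272. 260.] 16 0 [273. 210.] 16 20 [273. 219.] 16 40 [273. 231.] 16 60 [272. 245.]
```

The jaws now hold the handle by their very ends (14.9 mm opening, 20 N). The real tips are therefore about 35 mm above the reported TCP, and the wrist crop agrees. I'll open, go deeper in force-checked steps, and grip again.

```bash
python3 -m jog '{"jaw":[40,40,40,40,40,40,40],"slide":[[0,0,0],[0,0,0],[0,0,0],[0,0,0.15],[0,0,0.15],[0,0,0],[0,0,0]],"spin":[0,0,0,0,0,0,0]}' 20
python3 -m jog '{"jaw":[40,40,40,40,40],"slide":[[0,0,0.15],[0,0,0.15],[0,0,0.1],[0,0,0],[0,0,0]],"spin":[0,0,0,0,0]}' 20
```

```text
time_s: 7.1
ee_pos: [499.9, -371.6, 22.9]
ee_rot: [-180.0, -0.0, 82.8]
force: [-0.0, 0.5, 0.4]
gripper_width: 40.0
gripper_force: 0.0
time_s: 7.6
ee_pos: [500.0, -371.7, 11.1]
ee_rot: [-180.0, -0.0, 82.8]
force: [0.6, 0.0, 0.8]
gripper_width: 40.1
gripper_force: 0.0
```

```bash
python3 -m jog '{"jaw":[40,40,40],"slide":[[0,0,0.1],[0,0,0],[0,0,0]],"spin":[0,0,0]}' 20
python3 -m jog '{"jaw":[12,10,8,5,0,0,0,0,0,0],"slide":[[0,0,0],[0,0,0],[0,0,0],[0,0,0],[0,0,0],[0,0,0],[0,0,0],[0,0,0],[0,0,0],[0,0,0]],"spin":[0,0,0,0,0,0,0,0,0,0]}' 60
python3 -m jog '{"jaw":[0,0,0,0,0,0,0,0,0,0],"slide":[[0,0,-0.1],[0,0,-0.1],[0,0,-0.2],[0,0,-0.2],[0,0,-0.2],[0,0,-0.2],[0,0,0],[0,0,0],[0,0,0],[0,0,0]],"spin":[0,0,0,0,0,0,0,0,0,0]}' 60
python3 - <<'E'
from h import *
import cv2
for n in("side","scene"): cv2.imwrite(f"pics/{n}L.png",env.grab_frame(n)[:,:,::-1])
a=cv2.imread("pics/sideL.png")[230:420,270:410];b=cv2.imread("pics/sceneL.png")[90:220,160:280]
cv2.imwrite("pics/L.png",np.hstack([cv2.resize(a,(420,570),interpolation=2),cv2.resize(b,(380,570),interpolation=2)]))
E
```

```text
time_s: 7.9
ee_pos: [500.0, -371.7, 8.2]
ee_rot: [-180.0, 0.0, 82.8]
force: [0.4, 0.0, 0.4]
gripper_width: 40.4
gripper_force: 0.0
time_s: 8.9
ee_pos: [500.1, -371.8, 8.3]
ee_rot: [180.0, 0.0, 82.8]
force: [-0.4, 0.1, 1.0]
gripper_width: 15.6
gripper_force: 60.0
time_s: 9.9
ee_pos: [499.8, -371.5, 37.9]
ee_rot: [-180.0, -0.0, 82.8]
force: [-0.3, 0.2, -2.0]
gripper_width: 15.7
gripper_force: 60.0
```

View pics/L.png

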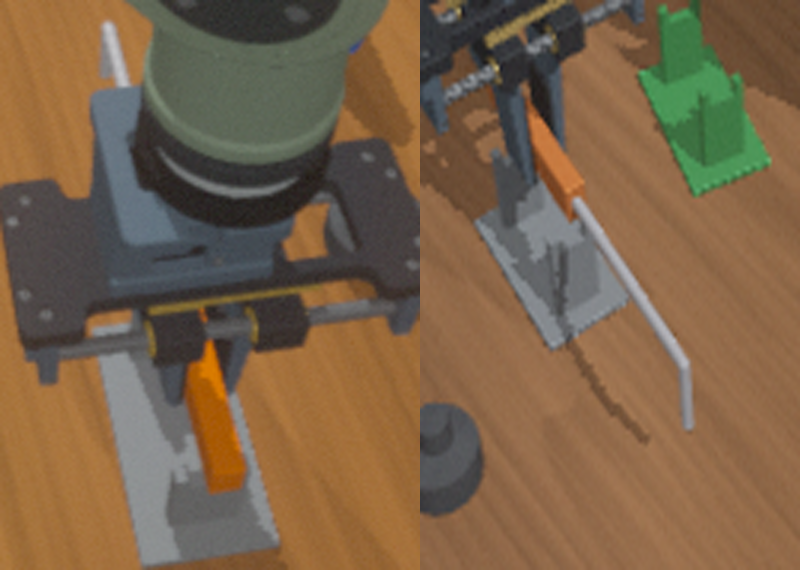

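The rod is lifted level with its hook hanging free. The elbow is at scene (244,173) and the tip at about (244.6,187.6). I'll check the tip against the prediction and work out the way to the tray.

```bash
cat >> h.py <<'E'
TR=np.array([562.0,5.3,np.radians(87.6)])
def tip():
    s=env.state();a=np.radians(s["ee_rot"][2]);p=s["ee_pos"]; return np.array([p[0]+211*np.cos(a),p[1]+211*np.sin(a),p[2]+6.7])
def intray(w):
    c,s=np.cos(TR[2]),np.sin(TR[2]);d=w[:2]-TR[:2];return np.round([c*d[0]+s*d[1],-s*d[0]+c*d[1],w[2]],1)
def w_of(x,y): c,s=np.cos(TR[2]),np.sin(TR[2]);return TR[:2]+[c*x-s*y,s*x+c*y]
E
python3 - <<'E'
from h import *
t=tip();print(t,intray(t));print(proj(env.camera_model("scene"),[t,t+[0,0,45]]),proj(env.camera_model("side"),[t,t+[0,0,45]]))
# side obs: tip crop(103,75)->(304.3,255), elbow (109,27)->(306.3,239)
w=w_of(40,0);a=np.radians(87.6);print("ee target",w-211*np.array([np.cos(a),np.sin(a)]),go(*(w-211*np.array([np.cos(a),np.sin(a)])),38))
E
```

```text
[ 526.38483395 -162.27547955   44.66456704] [-168.9   28.6   44.7]
[[245.06361752 187.66563689]
 [243.78421618 173.08869327]] [[304.13065716 255.13894873]
 [305.14141154 238.95821705]]
ee target [ 554.83926321 -165.55000395] [ 7.04421711e+00  9.54678856e-01 -9.85514877e-05]
```

The prediction matches within 1 px, so the rod sits true in the grip. Next I'll carry it to the tray front.

```bash
python3 -m jog '{"jaw":[0,0,0,0,0,0,0,0,0,0],"slide":[[0.3,0.05,0],[0.6,0.1,0],[0.7,0.1,0],[0.7,0.1,0],[0.7,0.1,0],[0.7,0.1,0],[0.7,0.1,0],[0.7,0.1,0],[0.7,0.1,0],[0.5,0.1,0]],"spin":[0,0,0,0,0,0,0,0,0,0]}'
python3 -m jog '{"jaw":[0,0,0,0,0,0,0],"slide":[[0.4,0,0],[0.2,0,0],[0.14,0,0],[0,0,0],[0,0,0],[0,0,0],[0,0,0]],"spin":[-0.1,-0.1,-0.1,-0.1,-0.1,-0.1,0]}'
python3 - <<'E'
from h import *
import cv2
t=tip();print(t,intray(t));P=[t,t+[0,0,45]]
cv2.imwrite("pics/sT.png",env.grab_frame("side")[:,:,::-1]);cv2.imwrite("pics/cT.png",env.grab_frame("scene")[:,:,::-1])
print(proj(env.camera_model("scene"),P),proj(env.camera_model("side"),P))
E
```

```text
time_s: 11.0
ee_pos: [552.1, -185.0, 38.3]
ee_rot: [-180.0, -0.0, 82.9]
force: [0.8, -0.3, -2.4]
gripper_width: 15.7
gripper_force: 60.0
time_s: 11.7
ee_pos: [554.6, -166.3, 38.2]
ee_rot: [180.0, 0.0, 87.6]
force: [0.1, -0.1, -2.2]
gripper_width: 15.8
gripper_force: 60.0
[563.57176751  44.5107999   44.93907056] [39.2  0.1 44.9]
[[299.30145389 256.5487842 ]
 [300.27790286 242.81341504]] [[290.82586825 182.06208407]
 [291.22039275 166.02238578]]
```

```bash
python3 -m jog '{"jaw":[0,0,0,0,0,0],"slide":[[0,0,0.2],[0,0,0.2],[0,0,0.2],[0,0,0.15],[0,0,0],[0,0,0]],"spin":[0,0,0,0,0,0]}'
python3 -m jog '{"jaw":[0,0,0,0,0,0,0],"slide":[[0.2,0,0],[0.4,0,0],[0.4,0,0],[0.4,0,0],[0.4,0,0],[0.2,0,0],[0,0,0]],"spin":[0,0,0,0,0,0,0]}'
python3 -m jog '{"jaw":[0,0,0,0,0,0,0,0,0],"slide":[[0.3,0,0],[0.5,0,0],[0.5,0,0],[0.5,0,0],[0.5,0,0],[0.4,0,0],[0.13,0,0],[0,0,0],[0,0,0]],"spin":[0,0,0,0,0,0,0,0,0]}'
python3 - <<'E'
from h import *
import cv2
t=tip();print(t,intray(t));P=[t,t+[0,0,45]]
a=env.grab_frame("side");b=env.grab_frame("scene")
print(proj(env.camera_model("scene"),P),proj(env.camera_model("side"),P))
cv2.imwrite("pics/in.png",np.hstack([cv2.resize(b[270:370,300:400],(500,500),interpolation=2),cv2.resize(a[110:210,255:315],(300,500),interpolation=2)])[:,:,::-1])
E
```

```text
time_s: 12.4
ee_pos: [554.6, -165.7, 15.5]
ee_rot: [-180.0, -0.0, 87.6]
force: [0.1, -0.8, -2.3]
gripper_width: 15.3
gripper_force: 60.0
time_s: 13.1
ee_pos: [557.2, -104.7, 15.8]
ee_rot: [180.0, 0.0, 87.7]
force: [0.4, 0.3, -2.2]
gripper_width: 15.9
gripper_force: 60.0
time_s: 14.0
ee_pos: [560.8, -21.2, 15.7]
ee_rot: [180.0, 0.0, 87.6]
force: [0.7, -0.2, -2.7]
gripper_width: 15.9
gripper_force: 60.0
[569.67485957 189.57539313  22.42972094] [184.4   0.   22.4]
[[354.10214585 317.14477756]
 [357.84303059 305.25262718]] [[275.94233034 151.9729443 ]
 [275.84348279 136.83202925]]
```

View pics/in.png

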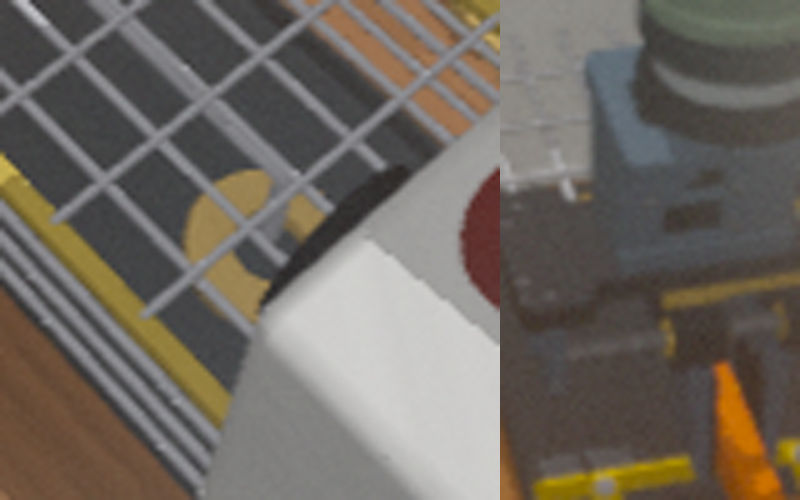

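The leg is over the washer's hole. Its tip is at crop (268,233), and straight down it meets the hole centre at about (268,250). I'll lower it gently and watch the force.

```bash
python3 -m jog '{"jaw":[0,0,0,0,0,0],"slide":[[0,0,0.1],[0,0,0.1],[0,0,0.08],[0,0,0.05],[0,0,0],[0,0,0]],"spin":[0,0,0,0,0,0]}'
python3 -m jog '{"jaw":[0,0,0,0,0,0],"slide":[[0,0,0.05],[0,0,0.05],[0,0,0.05],[0,0,0.03],[0,0,0],[0,0,0]],"spin":[0,0,0,0,0,0]}'
python3 -c "
from h import *
print(intray(tip()))"
```

```text
time_s: 14.7
ee_pos: [560.8, -21.0, 5.8]
ee_rot: [180.0, 0.0, 87.6]
force: [0.0, 0.0, -2.2]
gripper_width: 15.8
gripper_force: 60.0
time_s: 15.3
ee_pos: [560.8, -21.0, 0.4]
ee_rot: [180.0, 0.0, 87.6]
force: [1.0, 0.0, -2.2]
gripper_width: 15.7
gripper_force: 60.0
[1.847e+02 1.000e-01 7.100e+00]
```

There's no contact at tip height 7 mm, so the leg is in the hole. I'll start the pull.

```bash
python3 -m jog '{"jaw":[0,0,0,0,0,0,0,0,0,0],"slide":[[-0.05,0,0],[-0.05,0,0],[-0.05,0,0],[-0.05,0,0],[-0.05,0,0],[-0.1,0,0],[-0.1,0,0],[-0.1,0,0],[-0.1,0,0],[-0.1,0,0]],"spin":[0,0,0,0,0,0,0,0,0,0]}'
python3 -m jog '{"jaw":[0,0,0,0,0,0,0,0,0,0],"slide":[[-0.12,0,0],[-0.12,0,0],[-0.12,0,0],[-0.12,0,0],[-0.12,0,0],[-0.12,0,0],[-0.12,0,0],[-0.12,0,0],[-0.12,0,0],[-0.12,0,0]],"spin":[0,0,0,0,0,0,0,0,0,0]}'
python3 -m jog '{"jaw":[0,0,0,0,0,0,0,0,0,0],"slide":[[-0.12,0,0],[-0.12,0,0],[-0.12,0,0],[-0.12,0,0],[-0.12,0,0],[-0.12,0,0],[-0.12,0,0],[-0.12,0,0],[-0.12,0,0],[-0.12,0,0]],"spin":[0,0,0,0,0,0,0,0,0,0]}'
python3 - <<'E'
from h import *
import cv2
print(intray(tip()))
b=env.grab_frame("scene");C=env.camera_model("scene")
k=cv2.inRange(cv2.cvtColor(b,cv2.COLOR_RGB2HSV),(15,60,120),(30,200,255))
t=tip();print(proj(C,[t]))
cv2.imwrite("pics/pull.png",cv2.resize(b[220:340,260:400],(700,600),interpolation=2)[:,:,::-1])
E
```

```text
time_s: 16.3
ee_pos: [559.8, -43.7, 0.4]
ee_rot: [-180.0, 0.0, 87.6]
force: [1.0, 1.0, -2.4]
gripper_width: 15.8
gripper_force: 60.0
time_s: 17.3
ee_pos: [558.2, -79.7, 0.4]
ee_rot: [-180.0, 0.0, 87.6]
force: [-0.5, 0.8, -2.3]
gripper_width: 15.6
gripper_force: 60.0
time_s: 18.3
ee_pos: [556.8, -115.7, 0.5]
ee_rot: [180.0, 0.0, 87.6]
force: [0.1, 0.9, -3.0]
gripper_width: 16.1
gripper_force: 60.0
[89.9  0.1  7.2]
[[316.14034376 284.60259816]]
```

The steady +0.9 N in y is the washer dragging. I've used all my picture views, so I'll check the washer's position with image code.

```bash
cat > br.py <<'E'
from h import *
import cv2
C=env.camera_model("scene");b=cv2.cvtColor(env.grab_frame("scene"),cv2.COLOR_RGB2HSV)
# brass mask colour taken from the first picture's washer at (341,318)
r=cv2.cvtColor(cv2.imread("pics/scene0.png"),cv2.COLOR_BGR2HSV)[316:320,339:343].reshape(-1,3).mean(0)
k=np.all(abs(b.astype(int)-r)<[4,35,40],axis=2)
v,u=np.nonzero(k);P=np.array([intray(onplane(C,(a,c),13)) for a,c in zip(u,v)])
P=P[(abs(P[:,1])<60)&(P[:,0]>10)&(P[:,0]<235)]
t=intray(tip())[:2]
q=P[np.hypot(*(P[:,:2]-t-[9,0]).T)<36];print(r,len(P),len(q))
lo,hi=np.percentile(q[:,:2],[1,99],axis=0);print("extent",lo,hi,"mid",(lo+hi)/2,"all mean",P.mean(0),"tip",t)
E
python3 br.py
```

```text
[ 20.3125 117.9375 147.4375] 820 418
extent [ 69.617 -30.5  ] [124.749  24.5  ] mid [97.183 -3.   ] all mean [115.56804878 -19.60329268  13.        ] tip [89.6 -0. ]
```

The washer is at x≈98 and follows the hook. I'll continue to just short of the lip, then feel for it.

```bash
python3 -m jog '{"jaw":[0,0,0,0,0,0,0,0,0,0],"slide":[[-0.12,0,0],[-0.12,0,0],[-0.12,0,0],[-0.12,0,0],[-0.12,0,0],[-0.12,0,0],[-0.12,0,0],[-0.12,0,0],[-0.12,0,0],[-0.12,0,0]],"spin":[0,0,0,0,0,0,0,0,0,0]}'
python3 -m jog '{"jaw":[0,0,0,0,0,0,0,0,0,0],"slide":[[-0.08,0,0],[-0.08,0,0],[-0.08,0,0],[-0.06,0,0],[-0.06,0,0],[-0.04,0,0],[-0.04,0,0],[-0.03,0,0],[0,0,0],[0,0,0]],"spin":[0,0,0,0,0,0,0,0,0,0]}'
python3 -c "
from h import *
print(intray(tip()))"
```

```text
time_s: 19.4
ee_pos: [555.2, -151.7, 0.5]
ee_rot: [180.0, 0.0, 87.6]
force: [0.2, 0.7, -3.2]
gripper_width: 15.6
gripper_force: 60.0
time_s: 20.4
ee_pos: [554.7, -165.6, 0.5]
ee_rot: [180.0, 0.0, 87.6]
force: [-1.1, 0.7, -2.4]
gripper_width: 15.8
gripper_force: 60.0
[40.   0.1  7.2]
```

Now 1 mm and smaller steps, reading the force after each short call.

```bash
for i in 1; do python3 -m jog '{"jaw":[0,0,0,0,0],"slide":[[-0.03,0,0],[-0.03,0,0],[-0.03,0,0],[-0.03,0,0],[0,0,0]],"spin":[0,0,0,0,0]}' | grep -E "ee_pos|^force"; done
python3 -m jog '{"jaw":[0,0,0],"slide":[[-0.03,0,0],[-0.03,0,0],[0,0,0]],"spin":[0,0,0]}'| grep -E "ee_pos|^force"
```

```text
ee_pos: [554.5, -169.2, 0.5]
force: [-0.2, -0.4, -2.9]
ee_pos: [554.5, -171.0, 0.5]
force: [-0.6, 0.7, -2.5]
```

```bash
python3 -m jog '{"jaw":[0,0,0],"slide":[[-0.03,0,0],[-0.03,0,0],[0,0,0]],"spin":[0,0,0]}'| grep -E "ee_pos|^force"
```

```text
ee_pos: [554.4, -172.8, 0.5]
force: [-0.4, 1.6, -2.2]
```

```bash
python3 -m jog '{"jaw":[0,0,0],"slide":[[-0.03,0,0],[-0.02,0,0],[0,0,0]],"spin":[0,0,0]}'| grep -E "ee_pos|^force"
```

```text
ee_pos: [554.3, -174.3, 0.5]
force: [-0.1, 0.5, -2.0]
```

```bash
python3 -m jog '{"jaw":[0,0,0],"slide":[[-0.02,0,0],[-0.02,0,0],[0,0,0]],"spin":[0,0,0]}'| grep -E "ee_pos|^force"
```

```text
ee_pos: [554.1, -175.0, 0.3]
force: [0.2, 2.2, -3.1]
```

```bash
python3 -m jog '{"jaw":[0,0,0],"slide":[[-0.02,0,0],[0,0,0],[0,0,0]],"spin":[0,0,0]}'| grep -E "ee_pos|^force"; python3 -c "
from h import *
print(intray(tip()),env.state()['force'])"
```

```text
ee_pos: [553.7, -175.4, 0.2]
force: [-0.3, 5.4, -3.1]
[30.1  0.7  6.9] [-0.30543094  5.44732887 -3.13929678]
```

```bash
python3 -m jog '{"jaw":[0,0,0],"slide":[[-0.02,0,0],[0,0,0],[0,0,0]],"spin":[0,0,0]}'| grep -E "ee_pos|^force"
```

```text
ee_pos: [553.5, -175.5, 0.1]
force: [-0.5, 6.4, -3.5]
```

The washer is against the lip: 5–6 N steady and no further travel. That puts the washer centre at x≈39, with the lip face at about 9. I'll hold, relieve the pull, centre the leg in the hole and lift.

```bash
python3 -m jog '{"jaw":[0,0,0,0,0],"slide":[[0,0,0],[0,0,0],[0,0,0],[0,0,0],[0,0,0]],"spin":[0,0,0,0,0]}'| grep -E "ee_pos|^force"
python3 -m jog '{"jaw":[0,0,0,0,0,0,0,0],"slide":[[0.04,0,0],[0.04,0,0],[0.06,0,0],[0.08,0,0],[0.08,0,0],[0.06,0,0],[0,0,0],[0,0,0]],"spin":[0,0,0,0,0,0,0,0]}'| grep -E "ee_pos|^force"
python3 -c "
from h import *
print(intray(tip()))"
```

```text
ee_pos: [553.5, -175.5, 0.1]
force: [-0.4, 6.3, -3.8]
ee_pos: [554.7, -165.8, 0.5]
force: [-0.4, -0.5, -2.5]
[39.8  0.1  7.2]
```

```bash
python3 -m jog '{"jaw":[0,0,0,0,0,0,0,0,0,0],"slide":[[0,0,-0.05],[0,0,-0.1],[0,0,-0.15],[0,0,-0.2],[0,0,-0.2],[0,0,-0.2],[0,0,-0.2],[0,0,-0.15],[0,0,0],[0,0,0]],"spin":[0,0,0,0,0,0,0,0,0,0]}'| grep -E "ee_pos|^force"
python3 br.py; python3 - <<'E'
from h import *
a=np.radians(82.8);print("after spin 0.6 -> go", go(500.05,-371.75,38.5), env.state()["ee_pos"],env.state()["ee_rot"])
E
```

```text
ee_pos: [554.6, -165.7, 38.0]
force: [-0.1, -0.2, -2.7]
[ 20.3125 117.9375 147.4375] 795 400
extent [ 14.398 -29.702] [68.404 29.003] mid [41.401  -0.3495] all mean [ 86.16389937 -20.80855346  13.        ] tip [39.8  0.4]
after spin 0.6 -> go [-6.93867678 -1.52035187 -0.02446909] [ 554.40584235 -165.70034524   37.75445283] [-1.79973800e+02 -2.58248146e-03  8.75808741e+01]
```

The washer stays at the lip (x≈40). I'll take the rod back to the rest.

```bash
python3 -m jog '{"jaw":[0,0,0,0,0,0,0,0,0,0],"slide":[[-0.2,0,0],[-0.5,-0.1,0],[-0.7,-0.1,0],[-0.7,-0.15,0],[-0.7,-0.15,0],[-0.7,-0.15,0],[-0.7,-0.15,0],[-0.7,-0.15,0],[-0.7,-0.15,0],[-0.5,-0.1,0]],"spin":[0.1,0.1,0.1,0.1,0.1,0.1,0,0,0,0]}'| grep -E "ee_|^force"
python3 -c "
from h import *
print(go(500.05,-371.75,38.5))"
```

```text
ee_pos: [499.2, -346.3, 37.8]
ee_rot: [-180.0, 0.0, 82.7]
force: [-0.4, -0.1, -2.8]
[-0.83800273  0.13712117 -0.02457773]
```

```bash
python3 -m jog '{"jaw":[0,0,0,0,0,0,0],"slide":[[-0.3,0.04,0],[-0.2,0.04,0],[-0.2,0.04,0],[-0.1,0.02,0],[-0.04,0,0],[0,0,0],[0,0,0]],"spin":[0,0,0,0,0,0,0]}'| grep -E "ee_|^force"
python3 -c "
from h import *
print(go(500.05,-371.75,8.5));t=tip();print(t)"
```

```text
ee_pos: [501.4, -369.0, 38.0]
ee_rot: [-180.0, -0.0, 82.8]
force: [-0.0, 0.3, -3.0]
[-0.095558   -0.03322783  0.98210686]
[ 527.80372675 -159.69397019   44.66350881]
```

```bash
python3 -m jog '{"jaw":[0,0,0,0,0,0,0,0,0,0],"slide":[[-0.09,-0.035,0],[0,0,0],[0,0,0.15],[0,0,0.2],[0,0,0.2],[0,0,0.15],[0,0,0.1],[0,0,0.1],[0,0,0],[0,0,0]],"spin":[0,0,0,0,0,0,0,0,0,0]}'| grep -E "ee_|^force"
python3 -m jog '{"jaw":[0,0,0,0],"slide":[[0,0,0.03],[0,0,0.03],[0,0,0],[0,0,0]],"spin":[0,0,0,0]}'| grep -E "ee_|^force"
```

```text
ee_pos: [500.0, -372.1, 11.0]
ee_rot: [180.0, 0.0, 82.8]
force: [-0.5, 1.0, -2.9]
ee_pos: [499.9, -372.1, 9.2]
ee_rot: [180.0, 0.0, 82.8]
force: [0.2, 0.4, -1.9]
```

```bash
python3 -m jog '{"jaw":[0,0,0,0],"slide":[[0,0,0.02],[0,0,0.02],[0,0,0],[0,0,0]],"spin":[0,0,0,0]}'| grep -E "ee_|^force"
python3 -m jog '{"jaw":[18,22,26,30,40,40,40],"slide":[[0,0,0],[0,0,0],[0,0,0],[0,0,0],[0,0,0],[0,0,0],[0,0,0]],"spin":[0,0,0,0,0,0,0]}'| grep -E "ee_|^force|width"
python3 -m jog '{"jaw":[40,40,40,40,40,40,40,40,40,40],"slide":[[0,0,-0.2],[0,0,-0.4],[0,0,-0.6],[0,0,-0.6],[0,0,-0.6],[0,0,-0.6],[0,0,-0.6],[0,0,-0.4],[0,0,0],[0,0,0]],"spin":[0,0,0,0,0,0,0,0,0,0]}'
python3 - <<'E'
from h import *
import cv2
C=env.camera_model("scene");S=env.camera_model("side")
for n in("scene","side"):
    b=env.grab_frame(n);o=cv2.cvtColor(cv2.imread(f"pics/{n}0.png"),cv2.COLOR_BGR2RGB)
    x0,y0,x1,y1={"scene":(170,105,260,215),"side":(290,240,370,419)}[n]
    f=lambda i:cv2.inRange(cv2.cvtColor(i[y0:y1,x0:x1],cv2.COLOR_RGB2HSV),(5,200,150),(15,255,255))
    for i in(o,b):
        v,u=np.nonzero(f(i));print(n,len(u),u.mean()+x0,v.mean()+y0,u.min()+x0,u.max()+x0,v.min()+y0,v.max()+y0)
    p=proj(env.camera_model(n),[527.8,-163,15]).ravel();print("tip patch diff",abs(o[int(p[1])-10:int(p[1])+4,int(p[0])-5:int(p[0])+6].astype(int)-b[int(p[1])-10:int(p[1])+4,int(p[0])-5:int(p[0])+6]).mean())
E
python3 br.py
```

```text
ee_pos: [500.0, -372.2, 8.4]
ee_rot: [180.0, 0.0, 82.8]
force: [-1.0, 0.5, 1.1]
ee_pos: [499.9, -372.1, 8.0]
ee_rot: [180.0, 0.0, 82.8]
force: [0.5, 0.3, -0.6]
gripper_width: 40.2
time_s: 30.25
ee_pos: [499.8, -371.9, 128.0]
ee_rot: [-180.0, 0.0, 82.8]
force: [0.2, 0.1, 0.5]
gripper_width: 39.7
gripper_force: 0.0
[ 20.3125 117.9375 147.4375] 728 0<stdin>:9: RuntimeWarning: Mean of empty slice.
  ret = ret.dtype.type(ret / rcount)
Traceback (most recent call last):
ValueError: zero-size array to reduction operation minimum which has no identity
Traceback (most recent call last):
  File "br.py", line 11, in <module>
    lo,hi=np.percentile(q[:,:2],[1,99],axis=0);print("extent",lo,hi,"mid",(lo+hi)/2,"all mean",P.mean(0),"tip",t)
          ~~~~~~~~~~~~~^^^^^^^^^^^^^^^^^^^^^^^
IndexError: index -1 is out of bounds for axis 0 with size 0
```

The rod is released and the hand is clear. My colour threshold was too tight, so I'll repeat the check with a looser one.

```bash
sed -i 's/^t=intray.*/t=np.array([31.,0])/' br.py; python3 br.py; python3 - <<'E'
from h import *
import cv2
for n in("scene","side"):
    b=env.grab_frame(n);o=cv2.cvtColor(cv2.imread(f"pics/{n}0.png"),cv2.COLOR_BGR2RGB)
    x0,y0,x1,y1={"scene":(170,105,260,215),"side":(290,240,370,419)}[n]
    f=lambda i:(i[:,:,0].astype(int)-i[:,:,2]>110)[y0:y1,x0:x1]
    for i in(o,b):
        v,u=np.nonzero(f(i));print(n,len(u),np.percentile(u,[2,98])+x0,np.percentile(v,[2,98])+y0)
    p=proj(env.camera_model(n),[527.8,-163,15]).ravel().astype(int)
    sl=np.s_[p[1]-14:p[1]+5,p[0]-6:p[0]+7];r=cv2.matchTemplate(b[p[1]-24:p[1]+15,p[0]-16:p[0]+17],o[sl],cv2.TM_CCOEFF_NORMED);print("tip shift",np.array(cv2.minMaxLoc(r)[3])-10,r.max())
m=env.camera_model("wrist");b=env.grab_frame("wrist");k=cv2.inRange(cv2.cvtColor(b,cv2.COLOR_RGB2HSV),(8,180,120),(20,255,255))
n,l,s,c=cv2.connectedComponentsWithStats(k);print(s[s[:,4]>800])
T=m["camera_from_world"]
def fish(P):
    q=T[:3,:3]@np.array(P)+T[:3,3]; x,y,z=q[0],-q[1],-q[2]; r=np.hypot(x,y);t=np.arctan2(r,z);return m["cx"]+m["fx"]*t*x/r,m["cy"]+m["fy"]*t*y/r
a=np.radians(82.73)
print("pred front end",fish([501.2+65*np.cos(a),-371+65*np.sin(a),71]))
E
```

```text
[ 20.3125 117.9375 147.4375] 710 429
extent [ 11.184 -29.7  ] [67.2   30.164] mid [39.192  0.232] all mean [ 80.97577465 -17.79633803  13.        ] tip [31.  0.]
scene 217 [184.32 210.68] [115. 143.]
scene 220 [184.38 210.62] [115. 143.]
tip shift [0 0] 0.9837773
side 1013 [320. 347.] [317. 399.]
side 1975 [291. 367.] [311. 400.]
tip shift [  8 -10] 0.72668874
[[     0      0    560    420 232420]
 [   267    130     19    146   2640]]
pred front end (np.float64(275.40169459554954), np.float64(129.921354544984))
```

The rod lies exactly as at the start: no tip shift in the scene view, and the wrist view matches the prediction. The hand blocks the side view there. The washer is at x≈39. I'll hand in.

```bash
python3 -c "
from workcell import env
print(env.job_done(), env.state()['time_s'])"
```

```text
the job is handed in; nothing more can be done
the job is handed in; nothing more can be done
```

The job is handed in; no verdict was returned. The washer was drawn home against the lip with a measured pull of about 6 N and stands about 39 mm from the tray's front edge, and the rod is back in its grey rest, released, where it started.

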